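# Restore the chocolate counter display

### The arm

A 6-joint arm with a two-finger parallel gripper is mounted at the origin on the work surface. World frame = base frame: x ahead of the robot, y to its left, z up, the work surface at z = 0. Lengths are in m, angles in degrees, forces in N, time in s.
With the tool pointing down it reaches from about 0.4 to 0.825 m from the base axis. Payload 7 kg.
Tool frame: the origin (TCP) lies midway between the tips of the shut fingers; the grasp point (between the pads) lies ctrl.grasp_offset behind it (ctrl.grasp_offset is the distance from the TCP to the grasp point, in m); z points along the fingers, y is the line along which they close (so a half turn about z gives the same grasp; the last joint's range is limited). The gripper opens to 88 mm and grips with 3 to 60 N. Pads are 19 mm wide; open, the fingers measure 130 mm over their backs; the gripper's body (78 mm by 193 mm) begins 47 mm behind the grasp point.
Start: joints at [88.069, 20.546, 0.682, 0, -70.136, -16.507], TCP at [0.213, 0.64, 0.227] pointing down, gripper open.
Joint ranges: [-176.03, 176.03], [-82.01, 121.73], [-58.28, 71.71], [-173.87, 95.51], [-174.79, -0.11], [-173.66, 173.66]. Speed limits (degrees/s): [136.94, 136.94, 172.46, 180, 180, 180].

### API

Orientations are given as [roll, pitch, yaw] about the fixed x, y, z axes, in that order (R = Rz(yaw) Ry(pitch) Rx(roll)).
In Python, from plant import ctrl gives the robot as it stands. The module is installed in compiled form; this text tells all that it offers.
- The arm moves only by the tool send_rows, never from a script. Its argument "increments" is a list that holds one entry, the list of rows, each a list of 4 numbers: the shift along the world's x, y, z normalised to -1 to 1, where 1 is 0.2 m, then the turn about the world's z normalised to -1 to 1, where 1 is 1.5 rad. In form: [[[x, y, z, roll], ...]]. A call has 1 to 12 rows; each row is the pose to reach, as a shift and turn from the pose commanded when the call began; what a row does not reach only later rows make up. A row lasts 1/8 s, in which the tool goes at most 62.5 mm and 10.7 degrees, less where a joint would pass 70% of its speed; a pose out of reach is approached as far as the arm can. A call with a number of a shift or a turn outside -1 to 1 is refused whole. A call with a gripper value outside its range is refused whole. "jaw" is the opening, from 0 (shut) to 1 (fully open), set as the call begins (left out, the last holds). The fingers move at their own pace and stop on an object; the grip force is fixed at half the most. Time passes only in rows, so rows that repeat a pose let the fingers close. It gives the time, the measured TCP pose, the force, the opening and the grip force at its end, in the units of the state.
- ctrl.get_obs(): the state, without advancing time (a new reading comes with each control period).
- ctrl.snapshot(name): name is "side" or "top"; returns the picture (400x640x3 uint8, red, green, blue); there is no depth.
- ctrl.calibration(name): a dict with "mtx" (3x3 intrinsics, pixels), "eye" and "attitude" of the camera in the world. Camera axes: x right, y up, looking along -z (the intrinsics and any distortion apply to the point x, -y, -z); pixel columns grow to the right and rows downward; lengths in m; the calibration is good to about 2 mm. A picture is of the moment at which its call begins. calibration takes no time and is no camera call.
- ctrl.close_job(): hands the job in; it is judged then, once.
Trained networks look in the newest picture that a camera, given by its name, has taken for a name from the list of things; names that differ only in an ending like _2 or _b are one class to them, and where a whole thing is asked for, a point or a joint stands for the part that bears it (a point fixed in the world has none). Each returns a list of dicts, best first, with "conf" (0 to 1); they miss things now and then, are a little off and sometimes report something else, mostly with a low value. They report only what shows in the picture. A call takes as long as a camera call.
- ctrl.trace(thing, camera): "mask" (400x640 bool, what is visible of it) and "bbox" ([left, top, right, bottom] in pixels, round what is visible of it).
- ctrl.spot_point(thing, camera): "pixel" ([row, column] in pixels: a listed point, or the origin of a listed thing).
The state is a dict: "clock": time; "joint_pos": joint angles; "qvel": joint speeds; "tau": joint torques, N m; "tool_pos": TCP position; "orientation": TCP orientation; "force": force on the tool from outside, world axes, zero at the start; "moment": the same for the moment, N m; "opening": finger opening in m; "gripper_force": force on a finger pad.
Only numpy, scipy, OpenCV 4.12 (cv2) and the standard library are available. Lean on these libraries where they do the work, as an engineer would, in place of code of your own. Each camera call takes 0.05 s, during which the arm holds its last target. There are 200 camera calls.

### The job

The tasting display has been taken apart: stand the fallen glass jar upright in the middle of the round marble coaster, and hang the two folded signs astride the steel rail, one on each half of it, with a sheet on either side of the bar and the batten resting on it. The wide sign goes on the half of the rail nearer the coaster, the narrow sign on the other half. Leave the white pot and the red boxes where they are.

Things in the scene. Friction and masses are not known exactly. Their poses are not given: they have to be found in the camera images.
- jar: Square glass jar of chocolates, steel lid, 0.2-0.4 kg. Glass body 50 x 50 mm, 80 mm long; lid 40 mm diameter, 14 mm thick, with a 16 mm knob, 10 mm tall: 104 mm in all. Origin at the middle of the glass body, 40 mm from the base; x points from base to lid, y and z square to the sides. It starts lying on a side, left of the rail (+y), lid to the left and towards the robot.
- coaster: Round flat marble coaster fixed to the counter between robot and rail, 120 mm diameter, 8 mm thick. Origin at the centre of its underside, z up.
- rail: Fixed rail: level round steel bar, 12 mm diameter, axis 180 mm above the counter, along the body's y from -180 to +180 mm, on two posts (16 mm diameter, tops at 190 mm) at its ends with feet 90 x 40 mm. Origin on the counter under the bar's middle, x across the bar, z up. Nothing is under the bar.
- wide_sign: Folded sign, 0.14-0.29 kg: oak batten 22 mm thick (x), 120 mm long (y), 26 mm tall, on two splayed stiff 3 mm aluminium sheets, like an A-frame. Origin: middle of the batten's underside; batten z = 0 to 26 mm. Sheets 15 mm apart inside at the batten, 62 mm apart outside at the foot, 83 mm lower. It starts standing right of the rail (-y). Hung, the batten's underside rests on the bar.
- narrow_sign: The same kind of folded saddle sign but only 70 mm long along y, 0.08 to 0.17 kg; all other sizes and axes as the wide sign.
- pot: White ceramic pot, 72 mm diameter, 70 mm tall, loose, between robot and rail beside the coaster. Origin at the centre of its underside. Not to be disturbed.
- gift_box: Red gift box with black ribbon, 80 x 120 x 45 mm, beyond the rail. Origin at the centre of its underside. Not to be disturbed.
- flat_box: Flat red box with black ribbon, 60 x 150 x 22 mm, beyond the rail. Origin at the centre of its underside. Not to be disturbed.

How it is judged:
By the outcome, as a careful person would: the job done as asked, in the order asked, and still so for the second after the job is handed in, with the robot touching nothing.
It also fails if it takes over 72 s, if anything falls off the work surface, if the arm or the gripper's body presses on something with over 40 N, if the wrist force passes 120 N, or if a joint passes its speed limit or range.

## Working session

There is one attempt and no reset: what is moved stays moved. The work goes in short steps, Python scripts to look and compute and a tool call to move; the robot and the scene stay as the last step left them, time stands still between calls to the robot, and variables do not carry over. Pictures are saved under pics/ and viewed, at most 10 in all, crops included, and the job is handed in when it is done.

Besides the shell and the picture viewer there is one more tool, called after ">>>" as name(argument=value, ...), one argument or row to a line, values as JSON. send_rows: Moves the arm, as the interface text tells. Its arguments: {"type":"object","properties":{"increments":{"type":"array"},"jaw":{"type":"number"}},"required":["increments"]}

```bash
mkdir -p pics; python3 - <<'E'
from plant import ctrl
import cv2,numpy as np
print(ctrl.get_obs(), ctrl.grasp_offset)
for c in("side","top"):
    im=ctrl.snapshot(c);cv2.imwrite(f"pics/{c}0.png",im[:,:,::-1])
    print(c,ctrl.calibration(c))
    for t in("jar","coaster","rail","wide_sign","narrow_sign","pot","gift_box","flat_box"):
        r=ctrl.trace(t,c); p=ctrl.spot_point(t,c)
        print(t,[(round(a["conf"],2),np.round(a["bbox"]).tolist()) for a in r[:2]],[(round(a["conf"],2),np.round(a["pixel"],1).tolist()) for a in p[:2]])
E
```

```text
{'clock': 0.0, 'joint_pos': array([ 8.80690872e+01,  2.05903161e+01,  6.31586722e-01, -2.01864946e-02,
       -7.01369674e+01, -1.65071076e+01]), 'qvel': array([ 0.07580766, -0.02174567, -0.04272665, -0.02425939,  0.05451682,
       -0.01820722]), 'tau': array([-9.23747939e-04, -5.82714558e+01,  2.93051273e+01,  6.99724853e+00,
        6.86983185e-03, -1.68769852e-04]), 'tool_pos': array([0.21335518, 0.63984832, 0.22561851]), 'orientation': array([ 1.79902855e+02, -8.99901240e-03, -1.84448874e+01]), 'force': array([-0.30155653, -0.26798381, -0.2786993 ]), 'moment': array([-0.00669807, -0.01231074,  0.05858355]), 'gripper_force': 0.0, 'opening': 0.08778661626171114} 0.0188
side {'mtx': array([[441.38513759,   0.        , 322.80903873],
       [  0.        , 441.38513759, 200.2400538 ],
       [  0.        ,   0.        ,   1.        ]]), 'eye': array([ 0.12619269, -0.50895874,  0.79665733]), 'attitude': array([ 42.85802277,   0.18851573, -41.02955013])}
jar [(0.81, [186.0, 152.0, 228.0, 184.0])] [(0.59, [166.0, 211.0])]
coaster [(0.9, [275.0, 261.0, 336.0, 314.0]), (0.4, [377.0, 187.0
[... 670 characters left out ...]
 -0.00988608,  1.07770439]), 'attitude': array([ 6.70839030e+00,  5.31368259e-02, -9.03457113e+01])}
jar [(0.57, [168.0, 235.0, 213.0, 273.0])] [(0.71, [251.0, 193.5])]
coaster [(0.64, [346.0, 241.0, 395.0, 289.0])] [(0.59, [262.7, 370.7])]
rail [] [(0.5, [261.0, 277.3])]
wide_sign [] [(0.74, [198.8, 479.3]), (0.62, [267.4, 370.8])]
narrow_sign [(0.94, [444.0, 257.0, 487.0, 291.0]), (0.37, [346.0, 239.0, 397.0, 293.0])] [(0.83, [277.7, 468.8])]
pot [(0.56, [261.0, 246.0, 292.0, 276.0]), (0.35, [348.0, 242.0, 398.0, 289.0])] [(0.79, [261.2, 279.0])]
gift_box [(0.68, [254.0, 112.0, 308.0, 154.0])] [(0.94, [135.4, 280.2])]
flat_box [(0.68, [333.0, 118.0, 396.0, 152.0])] [(0.81, [136.7, 360.1])]
```

View pics/side0.png

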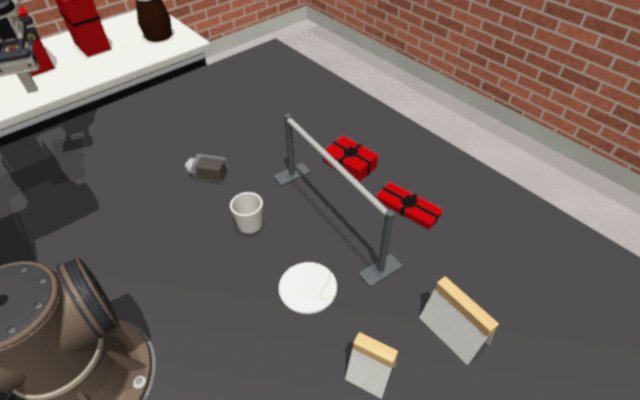

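View pics/top0.png

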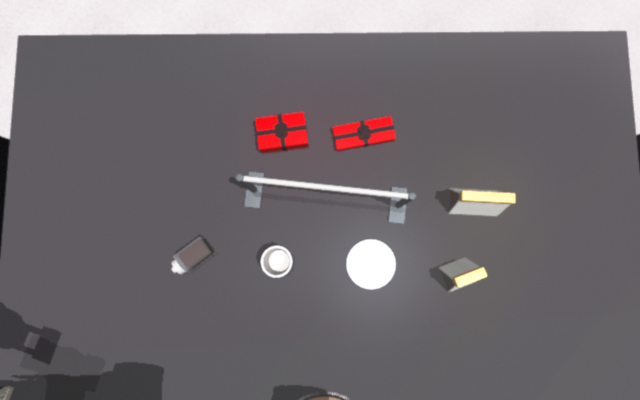

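Side view: jar at (208,167), pot (248,212), coaster (308,287), rail (290,120)–(388,212), wide sign (460,320) and narrow sign (372,365). Top view: jar (192,255), coaster (371,264), rail (240,178)–(412,196), wide batten (488,197), narrow batten (470,277). The coaster is beside the right (−y) half of the rail. Next I fit the poses.

```bash
cat > h.py <<'E'
import numpy as np, cv2
from plant import ctrl
from scipy.spatial.transform import Rotation as Ro
from scipy.optimize import minimize
def proj(P,c):
    k=ctrl.calibration(c); R=Ro.from_euler('xyz',k["attitude"],degrees=True).as_matrix()
    q=(np.atleast_2d(P)-k["eye"])@R*[1,-1,-1]; q=q@k["mtx"].T; return q[:,:2]/q[:,2:]
def plane(px,c,z):  # px=(col,row)
    k=ctrl.calibration(c); R=Ro.from_euler('xyz',k["attitude"],degrees=True).as_matrix()
    d=R@(np.linalg.inv(k["mtx"])@[px[0],px[1],1]*[1,-1,-1]); return k["eye"]+d*(z-k["eye"][2])/d[2]
def box(x0,x1,y0,y1,z0,z1): return np.array([[x,y,z] for x in(x0,x1) for y in(y0,y1) for z in(z0,z1)])
def cyl(ax,r,a,b,c=(0,0,0)):
    t=np.linspace(0,2*np.pi,24,endpoint=False); o=[]
    for h in(a,b):
        p=np.zeros((24,3)); p[:,ax]=h; p[:,(ax+1)%3]=r*np.cos(t); p[:,(ax+2)%3]=r*np.sin(t); o.append(p)
    return np.vstack(o)+c
def render(parts,pose,c,S=4):   # pose x,y,z,rotmatrix
    m=np.zeros((400*S,640*S),np.uint8)
    for P in parts:
        u=proj(P@pose[1].T+pose[0],c); h=cv2.convexHull(((u+.5)*S-.5).astype(np.float32))
        cv2.fillConvexPoly(m,np.round(h*16).astype(np.int32),1,shift=4)
    return cv2.resize(m.astype(np.float32),(640,400),interpolation=cv2.INTER_AREA)
def fit(parts,masks,x0,z=0.,R0=np.eye(3)):
    def pose(p): return np.array([p[0],p[1],z]),Ro.from_euler('z',p[2],degrees=True).as_matrix()@R0
    def cost(p):
        s=0
        for c,m in masks.items():
            r=render(parts,pose(p),c); s+=1-np.minimum(r,m).sum()/np.maximum(r,m).sum()
        return s/len(masks)
    x0=np.array(x0,float)
    for st in((.02,.02,15),(.004,.004,3)):
        r=minimize(cost,x0,method='Nelder-Mead',options=dict(initial_simplex=np.vstack([x0]+[x0+np.eye(3)[i]*st[i] for i in range(3)]),maxiter=90,xatol=1e-4,fatol=1e-5)); x0=r.x
    return np.round(r.x,4),round(r.fun,3)
BAT=lambda L:[box(-.011,.011,-L/2,L/2,0,.026)]
JAR=[box(-.04,.04,-.025,.025,-.025,.025),cyl(0,.02,.04,.054),cyl(0,.008,.054,.064)]
def oak(im):
    h=cv2.cvtColor(im,cv2.COLOR_RGB2HSV); return ((abs(h[...,0].astype(int)-19)<9)&(h[...,1]>70)&(h[...,2]>110)).astype(np.float32)
def roi(m,b):
    o=np.zeros_like(m); l,t,r,d=[int(v) for v in b]; o[t:d,l:r]=m[t:d,l:r]; return o
E
cat > m.py <<'E'
from h import *
I={c:cv2.imread(f"pics/{c}0.png")[:,:,::-1].copy() for c in("side","top")}
O={c:oak(I[c]) for c in I}
for n,L,b,p in(("wide",.12,dict(side=(410,270,510,370),top=(450,180,530,225)),(488,197)),("narrow",.07,dict(side=(340,325,405,398),top=(435,250,500,295)),(470,277))):
    m={c:roi(O[c],b[c]) for c in O}; q=plane(p,"top",.1); print(n,[int(m[c].sum()) for c in m],q)
    for s in(m,{"top":m["top"]},{"side":m["side"]}): print(fit(BAT(L),s,[q[0],q[1],0],.083))
# bar
G={c:I[c].min(2).astype(float) for c in I}
mb={"top":roi((G["top"]>100).astype(np.float32),(236,170,416,205))}
q=plane((326,187),"top",.18); print("bar",mb["top"].sum(),fit([cyl(1,.006,-.18,.18)],mb,[q[0],q[1],0],.18))
ms=(G["side"]>100).astype(np.float32); poly=np.zeros((400,640),np.uint8); cv2.fillConvexPoly(poly,np.array([(284,112),(300,112),(398,210),(382,222)],np.int32),1)
mb["side"]=ms*poly; print("bar2",mb["side"].sum(),fit([cyl(1,.006,-.18,.18)],mb,[q[0],q[1],0],.18))
mc={"top":roi((G["top"]>130).astype(np.float32),(335,230,405,300)),"side":roi((G["side"]>130).astype(np.float32),(270,255,345,320))}
q=plane((371,264),"top",0)
for s in(mc,{"top":mc["top"]},{"side":mc["side"]}): print("coaster",fit([cyl(2,.06,0,.008)],s,[q[0],q[1],0]))
mj={c:ctrl.trace("jar",c)[0]["mask"].astype(np.float32) for c in I}
mp={c:ctrl.trace("pot",c)[0]["mask"].astype(np.float32) for c in I}
q=plane((193,255),"top",.025)
for s in(mj,{"top":mj["top"]},{"side":mj["side"]}): print("jar",fit(JAR,s,[q[0],q[1],140],.025))
q=plane((277,261),"top",.035); print("pot",fit([cyl(2,.036,0,.07)],mp,[q[0],q[1],0]))
im=cv2.resize(I["top"][220:290,150:300],None,fx=5,fy=5)
cv2.imwrite("pics/jar.png",im[:,:,::-1])
E
python3 m.py
```

```text
wide [1293, 201] [ 0.57443993 -0.3762069   0.1       ]
(array([ 0.5757, -0.3744, -3.3663]), np.float64(0.387))
(array([ 0.576 , -0.3769, -3.4515]), np.float64(0.707))
(array([ 0.5752, -0.3738, -3.8774]), np.float64(0.058))
narrow [833, 112] [ 0.39565321 -0.32736773  0.1       ]
(array([ 0.396 , -0.3258, 20.0144]), np.float64(0.408))
(array([ 0.3966, -0.3274, 18.6676]), np.float64(0.738))
(array([ 0.3962, -0.3254, 20.7716]), np.float64(0.06))
bar 1881.0 (array([ 5.8950e-01, -1.0000e-03, -6.6374e+00]), np.float64(0.451))
bar2 843.0 (array([ 5.8910e-01, -3.9000e-03, -6.9264e+00]), np.float64(0.319))
coaster (array([ 0.4232, -0.1151,  3.118 ]), np.float64(0.047))Traceback (most recent call last):
  File "m.py", line 15, in <module>
    for s in(mc,{"top":mc["top"]},{"side":mc["side"]}): print("coaster",fit([cyl(2,.06,0,.008)],s,[q[0],q[1],0]))
                                                                        ~~~^^^^^^^^^^^^^^^^^^^^^^^^^^^^^^^^^^^^^
  File "h.py", line 32, in fit
    r=minimize(cost,x0,method='Nelder-Mead',options=dict(initial_simplex=np.vstack([x0]+[x0+np.eye(3)[i]*st[i] for i in range(3)]),maxiter=90,xatol=1e-4,fatol=1e-5)); x0=r.x
    res = _minimize_neldermead(fun, x0, args, callback, bounds=bounds,
                               **options)
    fxr = func(xr)
    fx = function(np.copy(x), *(wrapper_args + args))
  File "h.py", line 28, in cost
    r=render(parts,pose(p),c); s+=1-np.minimum(r,m).sum()/np.maximum(r,m).sum()
  File "h.py", line 20, in render
    u=proj(P@pose[1].T+pose[0],c); h=cv2.convexHull(((u+.5)*S-.5).astype(np.float32))
  File "h.py", line 6, in proj
    k=ctrl.calibration(c); R=Ro.from_euler('xyz',k["attitude"],degrees=True).as_matrix()
ValueError: time passes only in moves, steps and waits
```

```bash
python3 - <<'E'
s=open('h.py').read()
s=s.replace('def proj(','_K={c:ctrl.calibration(c) for c in("side","top")}\ndef proj(',1).replace('k=ctrl.calibration(c)','k=_K[c]')
s=s.replace("h=cv2.cvtColor(im,cv2.COLOR_RGB2HSV); return ((abs(h[...,0].astype(int)-19)<9)&(h[...,1]>70)&(h[...,2]>110)).astype(np.float32)","a=im.astype(int); return (a[...,0]-a[...,2]>35).astype(np.float32)")
open('h.py','w').write(s)
m=open('m.py').read().replace('G["top"]>100','G["top"]>95')
open('m.py','w').write(m)
E
python3 m.py; python3 -c "
import cv2;i=cv2.imread('pics/top0.png');print(i[197,455:520:6].tolist());print(i[178:200,326].tolist())"
```

```text
wide [1300, 651] [ 0.57443993 -0.3762069   0.1       ]
(array([ 0.5759, -0.3744, -3.8429]), np.float64(0.061))
(array([ 0.5761, -0.3747, -3.6109]), np.float64(0.057))
(array([ 0.575 , -0.3744, -3.8867]), np.float64(0.055))
narrow [843, 411] [ 0.39565321 -0.32736773  0.1       ]
(array([ 0.3957, -0.3266, 20.7088]), np.float64(0.071))
(array([ 0.3958, -0.3279, 20.3359]), np.float64(0.055))
(array([ 0.3961, -0.3256, 20.908 ]), np.float64(0.054))
bar 3610.0 (array([ 5.9000e-01, -1.8000e-03, -6.5037e+00]), np.float64(0.713))
bar2 843.0 (array([ 5.8910e-01, -6.1000e-03, -7.0023e+00]), np.float64(0.45))
coaster (array([ 0.4232, -0.1151,  3.118 ]), np.float64(0.047))
coaster (array([ 0.4234, -0.1164,  7.1299]), np.float64(0.07))
coaster (array([ 0.4227, -0.1151, -2.8583]), np.float64(0.023))
jar (array([  0.4485,   0.31  , 124.374 ]), np.float64(0.109))
jar (array([  0.4495,   0.3094, 124.2058]), np.float64(0.09))
jar (array([  0.4481,   0.3112, 125.7954]), np.float64(0.124))
pot (array([0.4347, 0.1108, 7.124 ]), np.float64(0.18))
[[58, 62, 67], [86, 129, 164], [198, 253, 255], [197, 253, 255], [197, 253, 255], [197, 253, 255], [195, 253, 255], [193, 252, 255], [190, 252, 255], [188, 251, 255], [133, 184, 212]]
[[100, 95, 104], [102, 97, 106], [100, 95, 103], [100, 96, 103], [99, 95, 103], [105, 102, 109], [149, 147, 152], [222, 222, 224], [245, 245, 246], [250, 250, 251], [241, 242, 243], [207, 207, 210], [129, 128, 131], [81, 77, 83], [79, 76, 82], [96, 91, 97], [102, 97, 103], [102, 97, 103], [101, 95, 101], [102, 97, 102], [102, 97, 102], [100, 96, 101]]
```

View pics/jar.png

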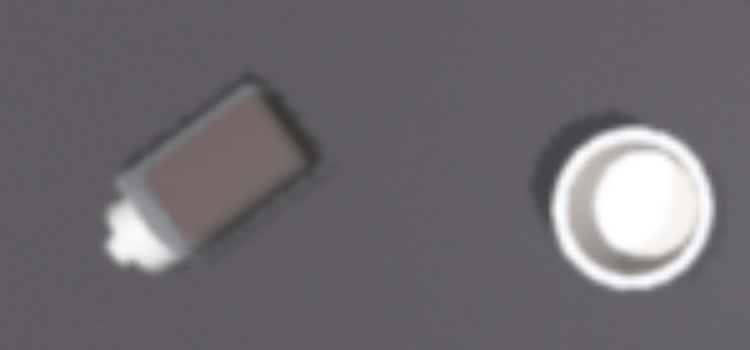

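Crop: the jar's base is near (285,117) and its knob near (110,237), so its axis is about 126° in the world. The pot is at (632,207). I refine the bar while moving to the jar.

>>> send_rows(
  increments=[
    [[0.55, -0.775, -0.285, -0.2], [0.55, -0.775, -0.285, -0.2], [0.55, -0.775, -0.285, -0.2], [0.55, -0.775, -0.285, -0.2]],
  ],
  jaw=1,
)

```text
clock: 2.4
tool_pos: [0.3247, 0.4818, 0.1687]
orientation: [179.9, -0.0, -35.8]
force: [-0.8, 0.9, 1.1]
opening: 0.0878
gripper_force: 0.0
```

>>> send_rows(
  increments=[
    [[0.552, -0.77, -0.15, -0.214], [0.552, -0.77, -0.15, -0.214], [0.552, -0.77, -0.15, -0.214], [0.552, -0.77, -0.15, -0.214], [0.552, -0.77, -0.4, -0.214], [0.552, -0.77, -0.6, -0.214], [0.552, -0.77, -0.6, -0.214]],
  ],
)

```text
clock: 3.28
tool_pos: [0.4326, 0.3305, 0.0474]
orientation: [179.7, -0.1, -54.0]
force: [0.3, 0.9, 0.6]
opening: 0.0877
gripper_force: 0.0
```

```bash
python3 - <<'E'
from h import *
I={c:cv2.imread(f"pics/{c}0.png")[:,:,::-1].copy() for c in("side","top")}
G={c:I[c].min(2) for c in I}
mt=roi((G["top"]>150).astype(np.float32),(236,170,416,205))
poly=np.zeros((400,640),np.uint8); cv2.fillConvexPoly(poly,np.array([(284,112),(300,112),(398,210),(382,222)],np.int32),1)
ms=(G["side"]>125).astype(np.float32)*poly
for s in({"top":mt,"side":ms},{"top":mt},{"side":ms}): print([int(m.sum()) for m in s.values()],fit([cyl(1,.006,-.18,.18)],s,[.59,-.003,-6.8],.18))
o=ctrl.get_obs();print(o["clock"],o["tool_pos"],o["orientation"])
im=ctrl.snapshot("top");cv2.imwrite("pics/j1.png",cv2.resize(im[200:310,120:270],None,fx=5,fy=5)[:,:,::-1])
print(proj([[.4334,.331,.05]],"top"))
E
```

```text
[1034, 685] (array([ 5.8930e-01, -2.0000e-04, -6.6438e+00]), np.float64(0.201))
[1034] (array([ 0.5878, -0.0126, -6.5546]), np.float64(0.177))
[685] (array([ 5.9030e-01,  4.5000e-03, -6.9613e+00]), np.float64(0.207))
3.275 [0.43255777 0.33054815 0.04736463] [ 1.79713134e+02 -9.95629378e-02 -5.39894093e+01]
[[181.73059877 261.10123605]]
```

View pics/j1.png

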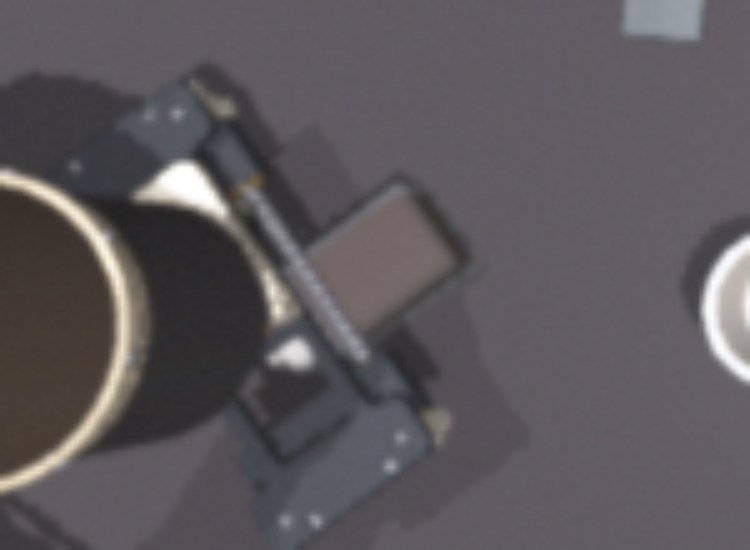

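The picture shows the fingers straddling the jar and square to it, with the visible jar centre at (385,255). I go down and grip.

>>> send_rows(
  increments=[
    [[0, 0, -0.2, 0], [0, 0, -0.2, 0], [0, 0, -0.2, 0]],
  ],
)

```text
clock: 3.7
tool_pos: [0.4347, 0.3327, 0.0116]
orientation: [-179.9, 0.0, -54.0]
force: [0.8, -0.1, 0.1]
opening: 0.0875
gripper_force: 0.0
```

>>> send_rows(
  increments=[
    [[0, 0, 0, 0], [0, 0, 0, 0], [0, 0, 0, 0], [0, 0, 0, 0], [0, 0, 0, 0]],
  ],
  jaw=0.5,
)

```text
clock: 4.32
tool_pos: [0.4339, 0.3313, 0.0096]
orientation: [180.0, -0.0, -54.0]
force: [-0.7, 0.0, 2.8]
opening: 0.05
gripper_force: 30.0
```

>>> send_rows(
  increments=[
    [[0.028, -0.038, 0.08, 0], [0.028, -0.038, 0.08, 0], [0.067, -0.092, 0.146, 0], [0.067, -0.092, 0.146, 0], [0.115, -0.158, 0.19, 0], [0.115, -0.158, 0.19, 0], [0.168, -0.231, 0.216, 0], [0.168, -0.231, 0.216, 0]],
  ],
)

```text
clock: 5.32
tool_pos: [0.4682, 0.2842, 0.053]
orientation: [-180.0, -0.0, -54.1]
force: [-1.1, 0.5, -3.3]
opening: 0.05
gripper_force: 30.0
```

```bash
python3 - <<'E'
from h import *
a=ctrl.snapshot("side")[110:220,130:280]; b=ctrl.snapshot("top")[210:310,130:280]
cv2.imwrite("pics/j2.png",cv2.resize(np.vstack([a[:,:],b]),None,fx=2.8,fy=2.8,interpolation=cv2.INTER_CUBIC)[:,:,::-1])
E
```

```text
(no output)
```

View pics/j2.png

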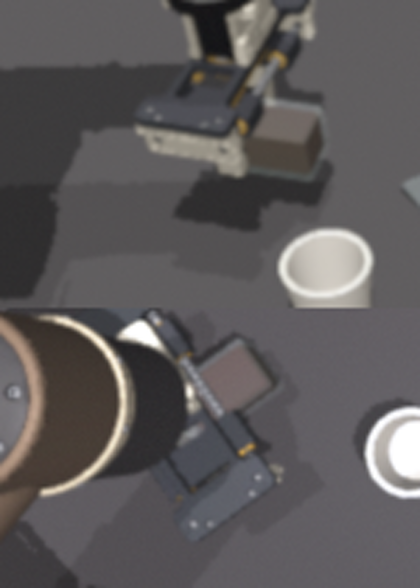

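The jar is held level at about (285,140) in the side tile: it didn't swivel in the grip. I'll lever its base down against the underside of the fixed bar, then look just before contact.

>>> send_rows(
  increments=[
    [[0, 0, 0.369, 0], [0, 0, 0.369, 0], [0, -0.2, 0.369, 0.11], [0, -0.4, 0.369, 0.22], [0, -0.6, 0.369, 0.33], [0, -0.8, 0.369, 0.44], [0, -1, 0.369, 0.55], [0, -1, 0.369, 0.55]],
  ],
)

```text
clock: 6.42
tool_pos: [0.4663, 0.0829, 0.1259]
orientation: [180.0, 0.1, -6.8]
force: [-0.0, 0.4, -3.7]
opening: 0.0501
gripper_force: 30.0
```

>>> send_rows(
  increments=[
    [[0.12, -0.19, 0, 0], [0.237, -0.38, 0, 0], [0.237, -0.38, 0, 0], [0.237, -0.38, 0, 0]],
  ],
)

```text
clock: 6.92
tool_pos: [0.5145, 0.0094, 0.1259]
orientation: [180.0, 0.1, -6.8]
force: [-0.3, -1.2, -2.7]
opening: 0.0499
gripper_force: 30.0
```

```bash
python3 - <<'E'
from h import *
print(ctrl.get_obs()["tool_pos"],ctrl.get_obs()["orientation"])
a=ctrl.snapshot("side"); b=ctrl.snapshot("top")
p=np.array([[.589,0,.18]]);print(proj(p,"side"),proj(p,"top"))
A=a[90:270,230:430]; B=b[130:310,230:430]
cv2.imwrite("pics/j3.png",cv2.resize(np.hstack([A,B]),None,fx=2,fy=2,interpolation=cv2.INTER_CUBIC)[:,:,::-1])
E
```

```text
[0.51449406 0.00935728 0.12592596] [ 1.79986885e+02  6.10537767e-02 -6.83308692e+00]
[[330.99197161 159.57235761]] [[321.81557604 186.49434812]]
```

View pics/j3.png

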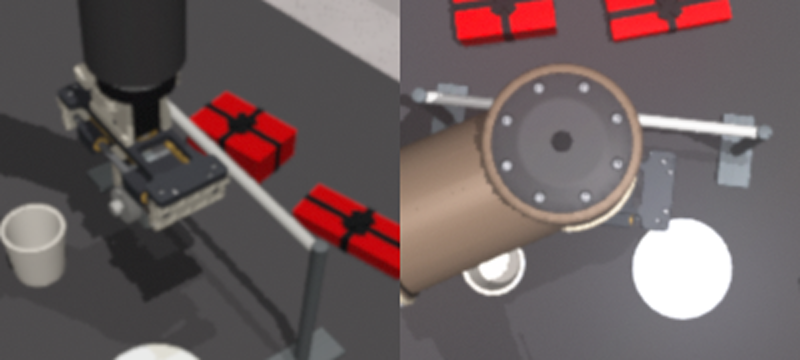

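The side tile shows the jar's knob at (118,205) below the gripper, with the bar ahead and clear. I start levering.

>>> send_rows(
  increments=[
    [[0.099, -0.012, 0, 0], [0.099, -0.012, 0.03, 0], [0.086, -0.01, 0.065, 0], [0.072, -0.009, 0.105, 0]],
  ],
)

```text
clock: 7.52
tool_pos: [0.528, 0.0077, 0.1474]
orientation: [180.0, 0.1, -6.7]
force: [1.7, 0.0, -10.0]
opening: 0.0497
gripper_force: 30.0
```

>>> send_rows(
  increments=[
    [[-0.003, 0, 0.04, 0], [-0.005, 0.001, 0.083, 0], [0.002, 0, 0.12, 0], [0.009, -0.001, 0.16, 0]],
  ],
)

```text
clock: 8.02
tool_pos: [0.5305, 0.0069, 0.1797]
orientation: [180.0, 0.1, -6.8]
force: [-1.9, 0.2, -10.3]
opening: 0.0498
gripper_force: 30.0
```

```bash
python3 - <<'E'
from h import *
o=ctrl.get_obs();print(o["tool_pos"],o["force"],o["moment"])
a=ctrl.snapshot("side"); b=ctrl.snapshot("top")
A=a[60:240,220:420]; B=b[130:310,230:430]
cv2.imwrite("pics/j4.png",cv2.resize(A,None,fx=3,fy=3,interpolation=cv2.INTER_CUBIC)[:,:,::-1])
E
```

```text
[0.53050785 0.00694464 0.17973391] [ -1.85627033   0.20374977 -10.31944351] [0.11598376 0.91654058 0.00246817]
```

View pics/j4.png

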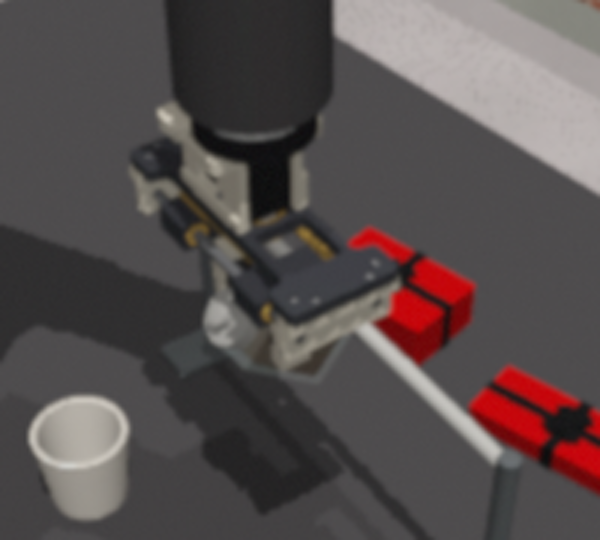

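It works: the jar is tilted about 45°, lid at (222,325) and base lower at (310,375), with about 7 N of contact. I continue.

>>> send_rows(
  increments=[
    [[0.017, -0.002, 0.04, 0], [0.035, -0.004, 0.075, 0], [0.06, -0.007, 0.108, 0], [0.086, -0.01, 0.135, 0], [0.108, -0.013, 0.153, 0], [0.129, -0.015, 0.168, 0], [0.149, -0.018, 0.18, 0], [0.149, -0.018, 0.18, 0]],
  ],
)

```text
clock: 9.12
tool_pos: [0.5611, 0.0034, 0.2158]
orientation: [180.0, 0.0, -6.8]
force: [-4.9, -0.6, -8.2]
opening: 0.0497
gripper_force: 30.0
```

```bash
python3 - <<'E'
from h import *
o=ctrl.get_obs();print(o["tool_pos"],o["force"],o["moment"])
a=ctrl.snapshot("side")
A=a[40:240,220:420]
cv2.imwrite("pics/j5.png",cv2.resize(A,None,fx=2.9,fy=2.9,interpolation=cv2.INTER_CUBIC)[:,:,::-1])
E
```

```text
[0.56108479 0.00342664 0.2157679 ] [-4.93117532 -0.56776849 -8.20036251] [0.16091831 2.26623411 0.04177884]
```

View pics/j5.png

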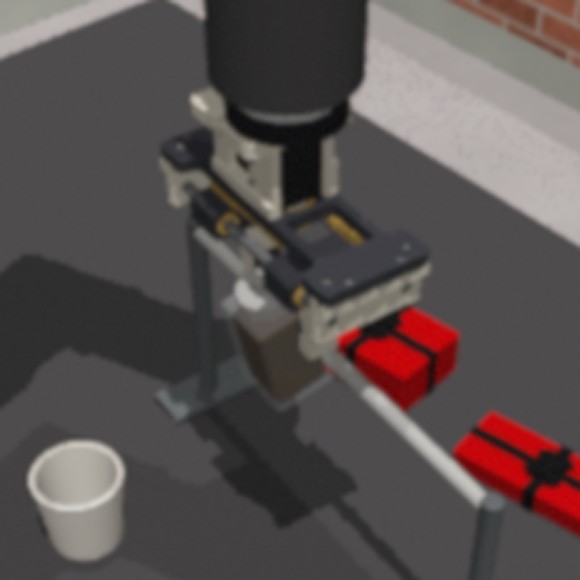

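The jar is now about 75° up (lid at (250,290), base at (285,395)). A bit more push against the bar, then over the coaster.

>>> send_rows(
  increments=[
    [[0.03, -0.003, 0, 0], [0.05, -0.006, 0, 0], [0.05, -0.006, 0, 0], [-0.1, 0.01, 0, 0], [-0.35, 0.02, 0, 0], [-0.6, -0.2, -0.1, 0], [-0.672, -0.45, -0.35, 0], [-0.672, -0.594, -0.55, 0], [-0.672, -0.594, -0.6, 0], [-0.672, -0.594, -0.6, 0]],
  ],
)

```text
clock: 10.42
tool_pos: [0.4287, -0.1155, 0.0964]
orientation: [180.0, -0.2, -6.7]
force: [0.3, 0.4, -3.5]
opening: 0.0498
gripper_force: 30.0
```

```bash
python3 - <<'E'
from h import *
o=ctrl.get_obs();print(o["tool_pos"],o["force"],o["moment"])
a=ctrl.snapshot("side");b=ctrl.snapshot("top")
A=a[150:330,220:420];B=b[180:360,280:480]
cv2.imwrite("pics/j6.png",cv2.resize(np.hstack([A,B]),None,fx=2,fy=2,interpolation=cv2.INTER_CUBIC)[:,:,::-1])
E
```

```text
[ 0.42874455 -0.11547249  0.09644493] [ 0.31477256  0.35447368 -3.49544796] [-0.04519654 -0.13103016  0.02301337]
```

View pics/j6.png

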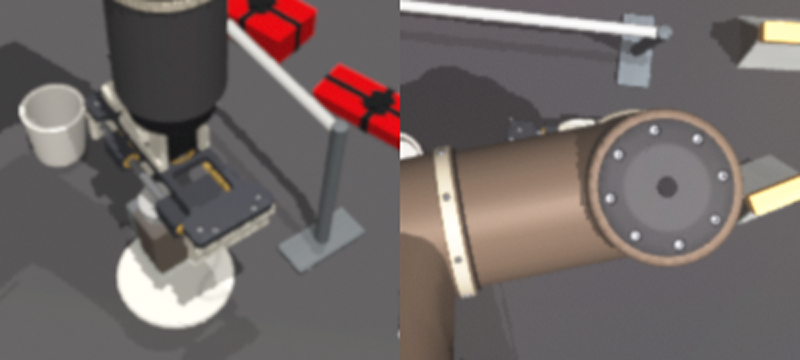

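The side tile shows the jar nearly upright above the coaster (base at (165,265)). I lower to contact.

>>> send_rows(
  increments=[
    [[0, 0, -0.1, 0], [0, 0, -0.165, 0], [0, 0, -0.165, 0]],
  ],
)

```text
clock: 10.9
tool_pos: [0.4267, -0.1149, 0.0625]
orientation: [180.0, 0.0, -6.7]
force: [-0.4, -0.0, -3.9]
opening: 0.0498
gripper_force: 30.0
```

>>> send_rows(
  increments=[
    [[0, 0, -0.02, 0], [0, 0, -0.03, 0], [0, 0, -0.03, 0]],
  ],
)

```text
clock: 11.28
tool_pos: [0.427, -0.1152, 0.057]
orientation: [-180.0, -0.0, -6.7]
force: [-0.1, 0.9, -0.4]
opening: 0.0495
gripper_force: 30.0
```

>>> send_rows(
  increments=[
    [[0, 0, -0.01, 0], [0, 0, -0.015, 0], [0, 0, -0.015, 0]],
  ],
)

```text
clock: 11.65
tool_pos: [0.4294, -0.1154, 0.0554]
orientation: [-180.0, -0.3, -6.7]
force: [2.2, -1.3, 9.5]
opening: 0.0502
gripper_force: 30.0
```

```bash
python3 - <<'E'
from h import *
o=ctrl.get_obs();print(o["tool_pos"],o["force"],o["moment"])
E
```

```text
[ 0.42942214 -0.11537848  0.05535683] [ 2.18096577 -1.3253739   9.51302132] [-0.53413663 -0.4096076  -0.02593356]
```

>>> send_rows(
  increments=[
    [[0, 0, 0, 0], [0, 0, 0, 0], [0, 0, 0, 0], [0, 0, 0, 0]],
  ],
  jaw=0.8,
)

```text
clock: 12.15
tool_pos: [0.4263, -0.1153, 0.0534]
orientation: [180.0, 0.0, -6.8]
force: [0.6, 0.7, 0.6]
opening: 0.0696
gripper_force: 0.0
```

>>> send_rows(
  increments=[
    [[0, 0, 0.1, 0], [0, 0, 0.4, 0], [0, 0, 0.7, 0], [0, 0, 1, 0], [0.2, -0.35, 1, -0.1], [0.3, -0.7, 1, -0.2], [0.4, -0.95, 1, -0.3], [0.4, -0.95, 1, -0.35]],
  ],
)

```text
clock: 13.15
tool_pos: [0.5068, -0.3082, 0.2522]
orientation: [179.9, 0.1, -37.2]
force: [-0.7, 0.8, -0.0]
opening: 0.0701
gripper_force: 0.0
```

```bash
python3 - <<'E'
from h import *
o=ctrl.get_obs();print(o["clock"],o["tool_pos"],o["orientation"])
a=ctrl.snapshot("side");b=ctrl.snapshot("top")
for c in("side","top"):
    r=ctrl.trace("jar",c); print([(x["conf"],x["bbox"]) for x in r])
    if r:
        m={c:r[0]["mask"].astype(np.float32)}
        R=Ro.from_euler('y',-90,degrees=True).as_matrix()
        print(c,fit(JAR,m,[.4232,-.1151,-7],.048,R))
A=a[150:400,250:510];B=b[180:340,330:530]
cv2.imwrite("pics/j7.png",np.hstack([cv2.resize(A,(416,400)),cv2.resize(B,(384,400*1))])[:,:,::-1])
E
```

```text
13.15 [ 0.50677553 -0.30818094  0.25217941] [ 1.79938358e+02  1.00111855e-01 -3.71842626e+01]
[(0.91, [283.7, 251.0, 318.7, 301.6])]
side (array([  0.413 ,  -0.1135, -12.1207]), np.float64(0.056))
[(0.42, [358.1, 254.6, 374.0, 278.9])]
top (array([ 0.4185, -0.0895, -9.1094]), np.float64(0.786))
```

View pics/j7.png

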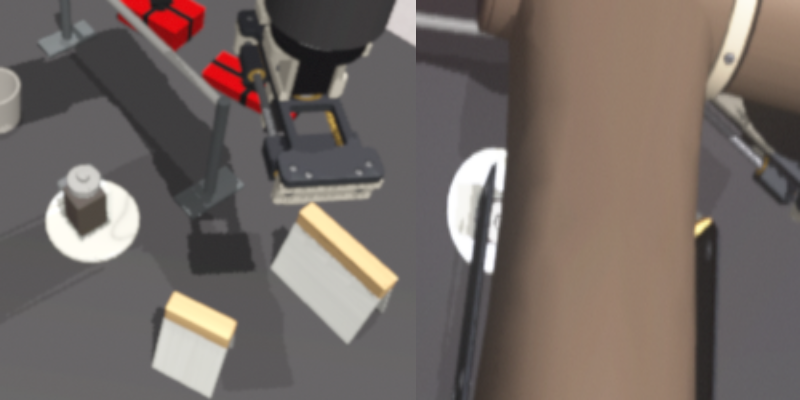

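Side tile: the jar is upright on the coaster at (85,205), and both signs are untouched. The fit puts the jar about 10 mm towards the robot from the coaster's centre, so I re-grip it, lift it slightly, shift it and set it down.

>>> send_rows(
  increments=[
    [[-0.15, 0.3, 0, 0.12], [-0.3, 0.6, 0, 0.24], [-0.465, 0.96, 0, 0.33], [-0.465, 0.96, 0, 0.33], [-0.465, 0.96, -0.3, 0.33], [-0.465, 0.96, -0.6, 0.33], [-0.465, 0.96, -0.85, 0.33], [-0.465, 0.96, -0.97, 0.33], [-0.465, 0.96, -0.97, 0.33], [-0.465, 0.96, -0.97, 0.33]],
  ],
)

```text
clock: 14.6
tool_pos: [0.4142, -0.1128, 0.0608]
orientation: [-180.0, -0.1, -8.4]
force: [-0.4, 0.0, 0.5]
opening: 0.0699
gripper_force: 0.0
```

>>> send_rows(
  increments=[
    [[0, 0, 0, 0], [0, 0, 0, 0], [0, 0, 0, 0], [0, 0, 0, 0]],
  ],
  jaw=0.5,
)

```text
clock: 15.1
tool_pos: [0.4139, -0.1133, 0.0602]
orientation: [-180.0, -0.1, -8.5]
force: [-2.1, 1.2, 7.3]
opening: 0.0498
gripper_force: 29.8
```

>>> send_rows(
  increments=[
    [[0, 0, 0.03, 0], [0, 0, 0.03, 0], [0.025, -0.003, 0.03, 0], [0.05, -0.006, 0.03, 0], [0.05, -0.006, 0.03, 0], [0.05, -0.006, 0.01, 0], [0.05, -0.006, -0.005, 0], [0.05, -0.006, -0.005, 0]],
  ],
)

```text
clock: 16.1
tool_pos: [0.4237, -0.1147, 0.0598]
orientation: [180.0, -0.0, -8.4]
force: [-5.7, 1.3, 18.2]
opening: 0.0499
gripper_force: 29.9
```

>>> send_rows(
  increments=[
    [[0, 0, 0, 0], [0, 0, 0, 0], [0, 0, 0, 0]],
  ],
  jaw=0.8,
)

```text
clock: 16.48
tool_pos: [0.4235, -0.1145, 0.0585]
orientation: [180.0, 0.0, -8.5]
force: [-0.6, 0.0, 0.9]
opening: 0.0689
gripper_force: 0.0
```

>>> send_rows(
  increments=[
    [[0, 0, 0.1, 0], [0, 0, 0.4, 0], [0, 0, 0.7, 0], [0, 0, 1, -0.1], [0.15, -0.2, 1, -0.2], [0.3, -0.45, 1, -0.32], [0.45, -0.7, 1, -0.44], [0.6, -0.9, 1, -0.56], [0.7, -1, 1, -0.68], [0.7, -1, 1, -0.7]],
  ],
)

```text
clock: 17.73
tool_pos: [0.564, -0.3158, 0.2566]
orientation: [179.9, 0.1, -68.8]
force: [-0.5, 0.4, -0.4]
opening: 0.0699
gripper_force: 0.0
```

```bash
cat > look.py <<'E'
from h import *
def jar():
    o=ctrl.get_obs();print(o["clock"],o["tool_pos"],o["orientation"])
    R=Ro.from_euler('y',-90,degrees=True).as_matrix()
    for c in("side","top"):
        ctrl.snapshot(c); r=ctrl.trace("jar",c); print(c,[(x["conf"],x["bbox"]) for x in r])
        if r: print(fit(JAR,{c:r[0]["mask"].astype(np.float32)},[.4232,-.1151,-7],.048,R))
if __name__=="__main__": jar()
E
python3 look.py
```

```text
17.725 [ 0.56401208 -0.31581234  0.25655218] [ 1.79874266e+02  8.18254377e-02 -6.88499266e+01]
side [(0.59, [289.7, 247.7, 321.9, 297.3]), (0.55, [275.8, 116.0, 401.1, 286.4])]
(array([  0.4232,  -0.1144, -15.3123]), np.float64(0.11))
top [(0.57, [363.6, 251.5, 370.5, 274.5])]
(array([ 0.429 , -0.0852, -2.5358]), np.float64(0.858))
```

>>> send_rows(
  increments=[
    [[0.065, -0.299, 0, -0.12], [0.065, -0.299, 0, -0.24], [0.065, -0.299, -0.1, -0.293], [0.065, -0.299, -0.35, -0.293], [0.065, -0.299, -0.6, -0.293], [0.065, -0.299, -0.8, -0.293], [0.065, -0.299, -0.86, -0.293], [0.065, -0.299, -0.86, -0.293], [0.065, -0.299, -0.86, -0.293]],
  ],
)

```text
clock: 19.05
tool_pos: [0.5778, -0.3746, 0.089]
orientation: [-179.8, -0.1, -93.8]
force: [0.2, -0.2, 0.3]
opening: 0.0699
gripper_force: 0.0
```

>>> send_rows(
  increments=[
    [[0, 0, 0, 0], [0, 0, 0, 0], [0, 0, 0, 0], [0, 0, 0, 0], [0, 0, 0, 0], [0, 0, 0, 0]],
  ],
  jaw=0.1,
)

```text
clock: 19.8
tool_pos: [0.5762, -0.3742, 0.0862]
orientation: [180.0, 0.0, -93.8]
force: [0.5, 0.3, -0.3]
opening: 0.0219
gripper_force: 29.9
```

>>> send_rows(
  increments=[
    [[0, 0, 0.2, 0], [0, 0, 0.45, 0], [0, 0, 0.7, -0.034], [0, 0, 1, -0.034], [0, 0, 1, -0.034], [0, 0.1, 1, -0.034]],
  ],
)

```text
clock: 20.55
tool_pos: [0.576, -0.3542, 0.2855]
orientation: [180.0, 0.1, -96.8]
force: [0.1, 0.9, -4.0]
opening: 0.0217
gripper_force: 29.9
```

>>> send_rows(
  increments=[
    [[0, 0.25, 0.1, 0], [0, 0.5, 0.1, 0], [0, 0.75, 0.1, 0], [0.013, 1, 0.1, 0], [0.013, 1, 0.1, 0]],
  ],
)

```text
clock: 21.18
tool_pos: [0.5784, -0.1503, 0.3051]
orientation: [179.9, 0.0, -96.5]
force: [0.7, -0.6, -2.3]
opening: 0.0213
gripper_force: 30.0
```

>>> send_rows(
  increments=[
    [[0, 0.2, 0, 0], [0, 0.323, 0, 0], [0, 0.323, 0, 0], [0, 0.323, 0, 0], [0, 0.323, 0, 0]],
  ],
)

```text
clock: 21.8
tool_pos: [0.5788, -0.0904, 0.3061]
orientation: [180.0, -0.0, -96.8]
force: [-0.3, 0.5, -2.0]
opening: 0.0216
gripper_force: 30.0
```

```bash
cat > sg.py <<'E'
from h import *
import sys
def sign(L,x0,zs,b):
    o=ctrl.get_obs();print(o["clock"],o["tool_pos"],o["orientation"],o["force"])
    z=zs
    u=proj(np.array([[x0[0],x0[1],z]]),"side")[0]
    m=roi(oak(ctrl.snapshot("side")),(u[0]-b,u[1]-b,u[0]+b,u[1]+b))
    print(u,int(m.sum()),fit(BAT(L),{"side":m},x0,z))
E
python3 - <<'E'
from sg import *
o=ctrl.get_obs(); sign(.12,[.579,-.09,-6.7],o["tool_pos"][2]-.0032,60)
# bar: ends and refit in this picture
g=ctrl.snapshot("side").min(2)
E
```

```text
21.8 [ 0.57884237 -0.09039615  0.30608195] [ 1.79952900e+02 -1.60967878e-02 -9.67821951e+01] [-0.25834677  0.48869511 -1.98323428]
[361.44514353 135.72034752] 1296 (array([ 0.58  , -0.0908, -8.3632]), np.float64(0.609))
```

>>> send_rows(
  increments=[
    [[0, 0, -0.2, 0], [0, 0, -0.4, 0], [0, 0, -0.5, 0], [0, 0, -0.5, 0], [0, 0, -0.5, 0]],
  ],
)

```text
clock: 22.52
tool_pos: [0.5798, -0.09, 0.2077]
orientation: [-179.9, -0.0, -96.7]
force: [0.6, 0.3, -2.7]
opening: 0.0218
gripper_force: 30.0
```

>>> send_rows(
  increments=[
    [[0, 0, -0.02, 0], [0, 0, -0.04, 0], [0, 0, -0.06, 0], [0, 0, -0.06, 0]],
  ],
)

```text
clock: 23.02
tool_pos: [0.5788, -0.0897, 0.1942]
orientation: [180.0, -0.0, -96.7]
force: [0.5, 0.2, -2.0]
opening: 0.0221
gripper_force: 30.0
```

>>> send_rows(
  increments=[
    [[0, 0, -0.015, 0], [0, 0, -0.025, 0], [0, 0, -0.03, 0], [0, 0, -0.03, 0]],
  ],
)

```text
clock: 23.52
tool_pos: [0.5793, -0.0897, 0.1895]
orientation: [-179.9, -0.0, -96.7]
force: [-2.3, 2.1, 5.2]
opening: 0.022
gripper_force: 30.0
```

>>> send_rows(
  increments=[
    [[0, 0, 0, 0], [0, 0, 0, 0], [0, 0, 0, 0]],
  ],
  jaw=0.6,
)

```text
clock: 23.9
tool_pos: [0.5791, -0.0897, 0.1884]
orientation: [180.0, -0.0, -96.7]
force: [-0.0, 0.1, 0.6]
opening: 0.0464
gripper_force: 0.0
```

>>> send_rows(
  increments=[
    [[0, 0, 0.1, 0], [0, 0, 0.3, 0], [0, 0, 0.4, 0], [-0.15, -0.2, 0.4, 0.1], [-0.35, -0.45, 0.4, 0.2], [-0.6, -0.75, 0.4, 0.319], [-0.8, -1, 0.4, 0.319], [-0.8, -1, 0.4, 0.319]],
  ],
)

```text
clock: 24.9
tool_pos: [0.417, -0.2916, 0.2689]
orientation: [-180.0, -0.0, -69.5]
force: [-0.5, 0.4, -1.2]
opening: 0.0525
gripper_force: 0.0
```

```bash
python3 - <<'E'
from sg import *
sign(.12,[.579,-.09,-6.7],.186,55)
sign(.07,[.3957,-.3266,20.7],.083,45)
E
python3 look.py
```

```text
24.9 [ 0.41697358 -0.29159381  0.26886937] [-1.79984545e+02 -2.11464561e-02 -6.94654754e+01] [-0.46887808  0.3697022  -1.2169548 ]
[357.81288031 182.69831539] 867 (array([  0.5939,  -0.0304, -28.3346]), np.float64(0.491))
24.95 [ 0.41675839 -0.29194615  0.26883532] [ 1.79995978e+02 -2.05629009e-02 -6.94614312e+01] [-1.01442504  0.16747704 -0.64623529]
[374.29325473 352.81037677] 854 (array([ 0.3959, -0.3257, 20.5137]), np.float64(0.045))
25.0 [ 0.41795925 -0.29096134  0.26872664] [-1.79986981e+02 -1.42778095e-02 -6.94737142e+01]
side [(0.74, [292.2, 247.9, 321.5, 300.1]), (0.34, [423.7, 210.6, 443.1, 232.8])]
(array([  0.4228,  -0.1154, -15.9121]), np.float64(0.112))
top []
```

```bash
sed -i 's/return (a\[...,0\]-a\[...,2\]>35)/return ((a[...,0]-a[...,2]>35)\&(a[...,1]-a[...,2]>20))/' h.py; python3 - <<'E'
from sg import *
sign(.12,[.579,-.09,-6.7],.186,55)
E
```

```text
25.2 [ 0.41982163 -0.28907737  0.26841088] [ 1.79997448e+02  8.07268870e-03 -6.92697222e+01] [-0.66775508 -0.3111452   0.15678934]
[357.81288031 182.69831539] 442 (array([  0.593 ,  -0.0327, -30.3406]), np.float64(0.581))
```

>>> send_rows(
  increments=[
    [[-0.115, -0.182, 0, 0], [-0.115, -0.182, -0.2, 0], [-0.115, -0.182, -0.45, 0], [-0.115, -0.182, -0.7, 0], [-0.115, -0.182, -0.85, 0], [-0.115, -0.182, -0.91, 0], [-0.115, -0.182, -0.91, 0], [-0.115, -0.182, -0.91, 0]],
  ],
)

```text
clock: 26.25
tool_pos: [0.3972, -0.3263, 0.0878]
orientation: [-179.9, -0.1, -69.3]
force: [0.2, -0.8, 1.0]
opening: 0.0525
gripper_force: 0.0
```

>>> send_rows(
  increments=[
    [[0, 0, 0, 0], [0, 0, 0, 0], [0, 0, 0, 0], [0, 0, 0, 0], [0, 0, 0, 0]],
  ],
  jaw=0.1,
)

```text
clock: 26.88
tool_pos: [0.3961, -0.3262, 0.0867]
orientation: [-180.0, -0.0, -69.3]
force: [0.7, -0.4, 1.3]
opening: 0.0216
gripper_force: 30.0
```

>>> send_rows(
  increments=[
    [[0, 0, 0.2, 0], [0, 0, 0.45, 0], [0, 0, 0.7, 0], [0, 0, 0.95, 0], [0, 0, 1, 0], [0, 0, 1, 0]],
  ],
)

```text
clock: 27.62
tool_pos: [0.396, -0.3258, 0.2864]
orientation: [-180.0, 0.0, -69.3]
force: [-0.1, -0.5, -0.9]
opening: 0.0217
gripper_force: 30.0
```

```bash
python3 - <<'E'
from sg import *
sign(.12,[.579,-.09,-6.7],.186,55)
o=ctrl.get_obs();print(o["opening"])
b=ctrl.snapshot("top"); m=oak(b); r,c=np.nonzero(roi(m,(300,150,440,230))); print(len(r), r.min() if len(r) else 0,r.max() if len(r) else 0,c.min() if len(r) else 0,c.max() if len(r) else 0)
print(fit(BAT(.12),{"top":roi(m,(300,150,440,230))},[.579,-.09,-6.7],.186))
E
```

```text
27.625 [ 0.39603345 -0.32584388  0.28643113] [-1.79958175e+02  6.27376443e-03 -6.93268236e+01] [-0.10376842 -0.54113646 -0.92590106]
[357.81288031 182.69831539] 543 (array([  0.5878,  -0.0496, -15.0157]), np.float64(0.413))
0.021600906678288775
792 180 229 336 435
(array([ 0.5812, -0.0898, -6.5745]), np.float64(0.062))
```

The top fit puts the wide sign at (0.581, −0.090, −6.6°), hung as wanted. The narrow sign goes round on the robot side at z 0.32.

>>> send_rows(
  increments=[
    [[0, 0, 0.175, 0], [0.1, 0.2, 0.175, -0.1], [0.2, 0.45, 0.175, -0.2], [0.27, 0.7, 0.175, -0.3], [0.27, 0.95, 0.175, -0.319], [0.27, 1, 0.175, -0.319]],
  ],
)

```text
clock: 28.48
tool_pos: [0.4496, -0.1237, 0.3199]
orientation: [179.8, -0.0, -96.6]
force: [0.7, -0.6, -1.5]
opening: 0.0217
gripper_force: 30.0
```

>>> send_rows(
  increments=[
    [[0, 0.25, 0, 0], [0, 0.5, 0, 0], [0, 0.75, 0, 0], [0, 1, 0, 0], [0.1, 1, 0, 0], [0.1, 1, 0, 0]],
  ],
)

```text
clock: 29.22
tool_pos: [0.4707, 0.0738, 0.32]
orientation: [179.9, -0.1, -96.7]
force: [-0.1, -0.9, -1.9]
opening: 0.0216
gripper_force: 30.0
```

>>> send_rows(
  increments=[
    [[0.15, 0.04, 0, 0], [0.35, 0.076, 0, 0], [0.55, 0.076, 0, 0], [0.648, 0.076, 0, 0], [0.648, 0.076, 0, 0], [0.648, 0.076, 0, 0]],
  ],
)

```text
clock: 29.98
tool_pos: [0.5992, 0.0878, 0.3209]
orientation: [179.9, -0.0, -96.8]
force: [0.4, -0.5, -1.4]
opening: 0.0218
gripper_force: 30.0
```

```bash
python3 - <<'E'
from sg import *
sign(.12,[.579,-.09,-6.7],.186,40)
o=ctrl.get_obs()
g=ctrl.snapshot("side"); 
poly=np.zeros((400,640),np.uint8); u=proj([[.5893,0,.18]],"side"); print(u)
E
```

```text
29.975 [0.59924    0.08782482 0.32090667] [ 1.79926595e+02 -3.95101782e-02 -9.68228971e+01] [ 0.39412119 -0.45066781 -1.36287712]
[357.81288031 182.69831539] 951 (array([ 0.5816, -0.0885, -7.3355]), np.float64(0.045))
[[331.09936937 159.50874713]]
```

>>> send_rows(
  increments=[
    [[0.002, 0, -0.2, 0], [0.002, 0, -0.4, 0], [0.002, 0, -0.55, 0], [0.002, 0, -0.58, 0], [0.002, 0, -0.61, 0], [0.002, 0, -0.63, 0], [0.002, 0, -0.63, 0]],
  ],
)

```text
clock: 30.95
tool_pos: [0.6003, 0.0892, 0.1962]
orientation: [-180.0, 0.0, -96.7]
force: [-0.4, -0.2, -1.0]
opening: 0.0218
gripper_force: 30.0
```

>>> send_rows(
  increments=[
    [[0, 0, -0.015, 0], [0, 0, -0.03, 0], [0, 0, -0.04, 0], [0, 0, -0.04, 0]],
  ],
)

```text
clock: 31.45
tool_pos: [0.6003, 0.0892, 0.1901]
orientation: [-179.9, 0.0, -96.7]
force: [-8.2, 1.4, 14.5]
opening: 0.022
gripper_force: 30.0
```

>>> send_rows(
  increments=[
    [[0, 0, 0, 0], [0, 0, 0, 0], [0, 0, 0, 0]],
  ],
  jaw=0.6,
)

```text
clock: 31.82
tool_pos: [0.6001, 0.089, 0.1872]
orientation: [180.0, -0.0, -96.7]
force: [-0.2, 0.4, 0.2]
opening: 0.0465
gripper_force: 0.0
```

>>> send_rows(
  increments=[
    [[0, 0, 0.1, 0], [0, 0, 0.35, 0], [0, 0, 0.6, 0], [0, 0, 0.8, 0], [-0.2, 0.3, 0.8, 0], [-0.4, 0.6, 0.8, 0], [-0.6, 0.9, 0.8, 0], [-0.6, 1, 0.8, 0]],
  ],
)

```text
clock: 32.83
tool_pos: [0.4785, 0.2907, 0.348]
orientation: [-180.0, 0.0, -96.7]
force: [1.1, 0.0, 0.2]
opening: 0.0529
gripper_force: 0.0
```

>>> send_rows(
  increments=[
    [[-0.2, 0.3, 0, 0], [-0.4, 0.6, 0, 0], [-0.4, 0.6, 0, 0], [-0.4, 0.6, 0, 0]],
  ],
)

```text
clock: 33.33
tool_pos: [0.3994, 0.4101, 0.3471]
orientation: [180.0, -0.0, -96.6]
force: [-0.2, -0.6, -0.8]
opening: 0.0525
gripper_force: 0.0
```

```bash
python3 - <<'E'
from h import *
import look
S=ctrl.snapshot("side");T=ctrl.snapshot("top")
for L,x0 in((.12,[.5815,-.089,-6.7]),(.07,[.6,.089,-6.7])):
    for c,im in(("side",S),("top",T)):
        u=proj([[x0[0],x0[1],.199]],c)[0]; b=42 if L>.1 else 28
        print(L,c,fit(BAT(L),{c:roi(oak(im),(u[0]-b,u[1]-b,u[0]+b,u[1]+b))},x0,.186))
for c in("side","top"):
    for t in("pot","gift_box","flat_box"): print(c,t,[np.round(a["bbox"]).tolist() for a in ctrl.trace(t,c)[:2]])
look.jar()
E
```

```text
0.12 side (array([ 0.5813, -0.0892, -7.1906]), np.float64(0.079))
0.12 top (array([ 0.5812, -0.0897, -6.4681]), np.float64(0.052))
0.07 side (array([ 0.6019,  0.0905, -8.6505]), np.float64(0.064))
0.07 top (array([ 0.602 ,  0.0892, -7.0949]), np.float64(0.055))
side pot [[228.0, 191.0, 263.0, 228.0]]
side gift_box [[325.0, 136.0, 379.0, 178.0]]
side flat_box [[383.0, 184.0, 443.0, 230.0]]
top pot [[261.0, 246.0, 294.0, 275.0]]
top gift_box [[253.0, 111.0, 303.0, 156.0]]
top flat_box [[333.0, 117.0, 399.0, 152.0]]
33.725 [0.40068262 0.4084156  0.34771898] [-1.79992385e+02  1.22560534e-02 -9.68078676e+01]
side [(0.8, [290.2, 247.2, 324.7, 300.4])]
(array([  0.4235,  -0.1139, -12.6541]), np.float64(0.068))
top [(0.68, [358.9, 249.8, 383.6, 277.5])]
(array([ 0.4247, -0.1147, -6.5502]), np.float64(0.074))
```

Both signs are seated on the bar, the jar is upright and within about 2 mm of the coaster's centre, and the pot and boxes haven't moved. I hand in the job.

```bash
python3 -c "
from plant import ctrl
print(ctrl.close_job())"
```

```text
the job is handed in; nothing more can be done
None
```

The job is handed in at about 34 s: by the final camera checks the jar stands upright on the coaster within about 2 mm of its centre, the wide sign hangs on the coaster half of the rail and the narrow sign on the other, and the pot and red boxes are where they were; the judge returned no verdict.

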